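# Third hand at the mould: clamp the side wall, hold the end board for screwing

### The arm

A 6-joint arm with a two-finger parallel gripper is mounted at the origin on a cart in front of the work surface, level with it; the furniture and walls round the work are solid. World frame = base frame: x ahead of the robot, y to its left, z up, the work surface at z = 0. Lengths are in m, angles in rad, forces in N, time in s.
With the tool pointing down it reaches from about 0.35 to 0.975 m from the base axis. Payload 4.9 kg.
Tool frame: the origin (TCP) lies at the very end of the fingers, on their centre line; the grasp point (between the pads) lies 19 mm behind it (pinch_z is the distance from the TCP to the grasp point, in m); z points along the fingers, y is the line along which they close (so a half turn about z gives the same grasp; the last joint's range is limited). The gripper opens to 85 mm and grips with 20 to 120 N. Pads are 22 mm wide; open, the fingers measure 114 mm over their backs; the gripper's body (76 mm by 85 mm) begins 54 mm behind the grasp point. The pads swing forward as they close: fully open they stand 13 mm farther back than shut.
Start: joints at [1.008, 0.053, 1.613, -0, 1.476, -0.119], TCP at [0.268, 0.564, 0.231] pointing down, gripper open.
Joint ranges: [-3.01, 3.01], [-1.01, 2.22], [0.06, 2.58], [-1.02, 4.17], [0.09, 2.62], [-3.14, 3.14]. Speed limits (rad/s): [2.57, 2.57, 3.14, 3.14, 3.14, 3.14].

### API

Orientations are given as a unit quaternion [w, x, y, z].
In Python, from plant import * gives the robot as it stands. The module is installed in compiled form; this text tells all that it offers.
- The arm moves only by the tool play_rows, never from a script. Its arguments are lists of equal length, an entry for each row: "linear": the shift along the world's x, y, z in m, a list of three; "turn": the turn about the world's z in degrees. A call has 1 to 8 rows; each row shifts and turns the commanded pose from where the row before left it; what a row does not reach is not made up. A row lasts 1/8 s, in which the tool goes at most 62.5 mm and 10.7 degrees, less where a joint would pass 70% of its speed; a pose out of reach is approached as far as the arm can. A call is refused whole if a number of a shift passes 0.0625 or a number of a turn 10.7, either way. A call with a gripper value outside its range is refused whole. "hand" is the finger opening in m, from 0 to 0.0854, set as the call begins (left out, the last holds). The fingers move at their own pace and stop on an object; the grip force is fixed at half the most. Time passes only in rows, so rows that do not move let the fingers close. It gives the time, the measured TCP pose, the force, the opening and the grip force at its end, in the units of the state.
- state(): the state, without advancing time (a new reading comes with each control period).
- grab_frame(name): name is "side" or "top"; returns the picture (420x560x3 uint8, red, green, blue); there is no depth.
- camera_info(name): a dict with "camera_matrix" (3x3 intrinsics, pixels), "distortion" ([k1, k2, p1, p2, k3] as OpenCV has them; the pictures are not rectified), "origin" and "attitude" of the camera in the world. Camera axes: x right, y down, z forward; pixel columns grow to the right and rows downward; lengths in m; the calibration is good to about 2 mm. A picture is of the moment at which its call begins. camera_info takes no time and is no camera call.
- job_done(): hands the job in; it is judged then, once.
Trained networks look in the newest picture that a camera, given by its name, has taken for a name from the list of things; names that differ only in an ending like _2 or _b are one class to them, and where a whole thing is asked for, a point or a joint stands for the part that bears it (a point fixed in the world has none). Each returns a list of dicts, best first, with "p" (0 to 1); they miss things now and then, are a little off and sometimes report something else, mostly with a low value. They report only what shows in the picture. A call takes as long as a camera call. They do not tell look-alikes from the thing itself.
- trace(camera, thing): "region" (420x560 bool, what is visible of it) and "location" ([column, row] in pixels, amid what is visible of it).
The state is a dict: "time": time; "joint_pos": joint angles; "joint_vel": joint speeds; "joint_efforts": joint torques, N m; "tool_pos": TCP position; "tool_rot": TCP orientation; "contact_force": force on the tool from outside, world axes, zero at the start; "ft_torque": the same for the moment, N m; "gripper_width": opening from 0.0 (shut) to 1.0 (fully open); "grasp_force": force on a finger pad.
Only numpy, scipy, OpenCV 4.12 (cv2) and the standard library are available. Lean on these libraries where they do the work, as an engineer would, in place of code of your own. Each camera call takes 0.05 s, during which the arm holds its last target. There are 200 camera calls.

### The job

Help a colleague put the small wooden casting mould together: first swing the toggle clamp's handle upright and over centre, so that its rubber foot locks the loose side wall down. Then take the loose end board, stand it on the mould's base across the open end, its top and its ends flush with the two side walls, and press it squarely and evenly against the ends of both walls with a steady push of about 10 to 25 newtons in all. Finish while still pressing it there - do not let go or draw back, the colleague is about to drive the screws - and leave the other things on the table alone.

Things in the scene. Friction and masses are not known exactly. Their poses are not given: they have to be found in the camera images.
- jig: Mould base with all fixed to it, plywood, 160 x 250 x 15 mm. Origin on the table under the cavity's centre; x points from the open end (robot's side) to the closed far end, y to the fixed wall, z up. Side walls x -50 to 50, z 15 to 60 mm; cavity 80 wide (y -40 to 40) between them. Toggle clamp at x = 10, y -90 to -160, on the loose wall's outer side.
- seat (a point): Where the end board's centre belongs, at (-59, 0, 37.5) mm in the jig's frame, same axes. There the board stands on the base with its face on both wall ends (x = -50), flush with their tops and outer faces. The push goes along +x. All is hard wood: it meets with no give, so approach at a crawl and build the push up in small steps.
- fixed_wall: Side wall screwed to the base, 100 x 20 x 45 mm (x, y, z). Origin at the centre of its underside, at (0, 50, 15) mm in the jig's frame.
- loose_wall: Side wall that only stands on the base, beside two low cleats, 100 x 20 x 45 mm, 0.12 kg. Origin at the centre of its underside, at (0, -50, 15) mm in the jig's frame. Slides if pushed before it is clamped.
- grip (a point): Point on the axis of the clamp handle's round grip (red, 18 mm thick, 78 long), 24 mm from its free end. The handle swings in the jig's plane x = 10 mm from leaning out (-y), open, to upright, locked. Push it in from its outer side, or pinch it from above along the jig's x; pinched, it creeps out of the pads unless the tool turns with it. Takes under 10 N.
- clamp_handle (a joint): Handle against the clamp's link, rad: 0 open, 2.05 dead centre, 2.21 locked at the stop. Way of point grip while closing, in the jig's y, z (mm), and the handle's lean outward (deg): -201, 104, 61; -201, 111, 61; -194, 126, 54; -182, 141, 45; -168, 153, 35; -152, 163, 25; -136, 169, 15; -120, 172.5, 5; stop at -104, 172.5, -5.
- clamp_pad: Rubber-tipped spindle foot at the end of the clamp's arm, 17 mm across, sprung. Origin at the centre of its underside. Open: the arm stands up; locked: it presses on the middle of the loose wall's top at about 16 N.
- end_board: Loose end board of the mould, standing on edge on the table to the left of the jig: light wood, 18 x 120 x 45 mm (x, y, z), 0.15 kg, with two screw holes near either end. Origin at the centre of its underside; x is across its thickness, y along it; either face may be turned to the mould.
- end_board_center (a point): Centre of the end board, 22.5 mm above its underside. A pinch across the 18 mm thickness, at the middle and near the top, fits: at the seat one finger then stands in the cavity.
- cast_block: Cream cast block, 66 x 130 x 45 mm, to the right: leave alone. Origin under its centre.
- mixing_cup: White mixing cup, 79 mm wide, 88 high, at the left: leave alone. Origin under its centre.
- spirit_bottle: White bottle, 62 mm wide, 159 high, at the back left: leave alone. Origin under its centre.
Mind the look-alikes: they are no part of the job. What is shaped like the loose_wall but red is not meant.

How it is judged:
On the way:
1. the toggle clamp is over centre and its foot presses on the loose wall (value of joint clamp_handle above 2.09 rad and contact force between clamp_pad and loose_wall above 8 N), for 0.2 s.
At the end, for the whole second after the job is handed in: Clamp over centre (joint above 2.09 rad), its foot on the loose wall with over 8 N, that wall in place within 5 mm; end board at the seat (7 mm sideways, 6 mm in height, square within 0.05 rad), touched by the fingers and pressing each wall with 1.5 to 18 N, at least one with over 2.5 (all of step 1 and y of loose_wall in the frame of jig between -0.055 and -0.045 m and contact force between end_board and fixed_wall between 1.5 and 18 N and contact force between end_board and loose_wall between 1.5 and 18 N and (contact force between end_board and fixed_wall above 2.5 N or contact force between end_board and loose_wall above 2.5 N) and contact force between the fingers and end_board above 3 N and x of end_board_center in the frame of seat between -0.006 and 0.004 m and y of end_board_center in the frame of seat between -0.007 and 0.007 m and z of end_board_center in the frame of seat between -0.006 and 0.006 m and angle between the x axis of end_board and the x axis of jig, either way round below 0.05 rad and angle between end_board_center's own z axis and vertical below 0.07 rad and linear speed of end_board below 0.01 m/s); the arm keeps its last pose, push and grip.
It fails at once if the cast block is shifted by more than 30 mm (distance of cast_block from where it was at the start of the episode above 0.03 m).
It fails at once if the mixing cup is shifted by more than 30 mm (distance of mixing_cup from where it was at the start of the episode above 0.03 m).
It fails at once if the bottle is shifted by more than 30 mm (distance of spirit_bottle from where it was at the start of the episode above 0.03 m).
It fails at once if the end board is jammed on a wall with more than 45 N (contact force between end_board and fixed_wall above 45 N or contact force between end_board and loose_wall above 45 N).
It also fails if it takes over 58 s, if anything falls off the work surface, if the arm or the gripper's body presses on something with over 40 N, if the wrist force passes 120 N, or if a joint passes its speed limit or range.

## Working session

There is one attempt and no reset: what is moved stays moved. The work goes in short steps, Python scripts to look and compute and a tool call to move; the robot and the scene stay as the last step left them, time stands still between calls to the robot, and variables do not carry over. Pictures are saved under pics/ and viewed, at most 10 in all, crops included, and the job is handed in when it is done.

Besides the shell and the picture viewer there is one more tool, called after "Emit:" in YAML: its name, and indented under it one key for each argument. play_rows: Moves the arm, as the interface text tells. Its arguments: {"type":"object","properties":{"linear":{"type":"array","items":{"type":"array","items":{"type":"number"}}},"turn":{"type":"array","items":{"type":"number"}},"hand":{"type":"number"}},"required":["linear","turn"]}

```bash
mkdir -p pics; python3 - <<'E'
from plant import *
import cv2
for n in ("side","top"):
    cv2.imwrite(f"pics/{n}0.png",grab_frame(n)[:,:,::-1]); print(n,camera_info(n))
    for t in ("jig","fixed_wall","loose_wall","grip","clamp_pad","end_board","cast_block","mixing_cup","spirit_bottle"):
        for d in trace(n,t)[:3]:
            print(n,t,round(d["p"],2),d["location"],d["region"].sum())
print(state())
E
```

```text
side {'camera_matrix': array([[386.84146163,   0.        , 278.88251399],
       [  0.        , 386.84146163, 205.06652056],
       [  0.        ,   0.        ,   1.        ]]), 'distortion': array([-0.02114667,  0.        ,  0.        ,  0.        ,  0.        ]), 'origin': array([-0.14043704, -0.86291978,  0.59684526]), 'attitude': array([-0.51807573,  0.80098862, -0.2439128 ,  0.17470351])}
side jig 0.68 [377.3, 279.1] 1130
side fixed_wall 0.63 [271.0, 223.3] 421
side loose_wall 0.93 [292.0, 238.0] 378
side loose_wall 0.48 [263.6, 208.9] 152
side grip 0.76 [327.3, 237.8] 135
side end_board 0.72 [233.5, 206.4] 188
side cast_block 0.67 [378.6, 278.7] 1039
side cast_block 0.41 [297.0, 244.0] 2958
side mixing_cup 0.6 [294.2, 243.5] 2933
side mixing_cup 0.56 [239.7, 185.8] 413
side spirit_bottle 0.71 [254.4, 189.3] 615
top {'camera_matrix': array([[511.68692745,   0.        , 272.06345914],
       [  0.        , 511.68692745, 216.364986  ],
       [  0.        ,   0.        ,   1.        ]]), 'distortion': array([0.02467019, 0.        , 0.        , 0.        , 0.        ]), 'origin': a
[... 645 characters left out ...]
.00796454e+00,  5.27315437e-02,  1.61291364e+00, -4.03433271e-06,
        1.47596050e+00, -1.19024637e-01]), 'joint_vel': array([ 9.62751904e-04, -8.78992552e-05,  1.60814776e-03,  7.75905613e-05,
        1.30224001e-03, -1.88075992e-03]), 'joint_efforts': array([ 1.37518698e-03, -3.93679833e+01, -3.70483088e+01,  4.68546273e-05,
        3.79537023e-04, -1.70074634e-05]), 'tool_pos': array([0.26837008, 0.56443332, 0.23127584]), 'tool_rot': array([-2.85310712e-07,  2.20086735e-01,  9.75480307e-01, -6.80995530e-06]), 'contact_force': array([-0.0757614 , -0.23202546,  0.31392346]), 'ft_torque': array([0.03835598, 0.00104084, 0.02276847]), 'grasp_force': 0.0, 'gripper_width': 1.0034338609391753}
```

```bash
python3 - <<'E'
import cv2
a=cv2.imread("pics/top0.png"); cv2.imwrite("pics/t1.png",cv2.resize(a[150:300,100:440],None,fx=2.35,fy=2.35,interpolation=cv2.INTER_CUBIC))
a=cv2.imread("pics/side0.png"); cv2.imwrite("pics/s1.png",cv2.resize(a[140:320,190:430],None,fx=3.3,fy=3.3,interpolation=cv2.INTER_CUBIC))
E
```

```text
(no output)
```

View pics/t1.png

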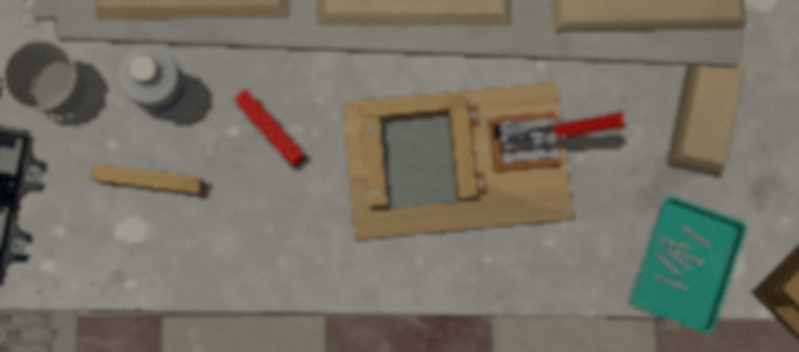

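View pics/s1.png

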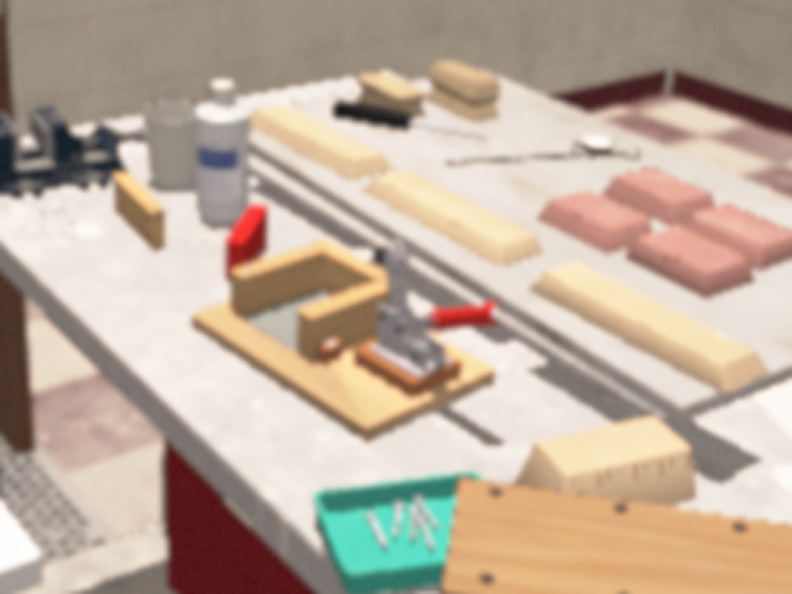

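```bash
python3 - <<'E'
import cv2
a=cv2.imread("pics/top0.png"); cv2.imwrite("pics/t2.png",cv2.resize(a[180:255,240:370],None,fx=6,fy=6,interpolation=cv2.INTER_CUBIC))
a=cv2.imread("pics/side0.png"); cv2.imwrite("pics/s2.png",cv2.resize(a[205:275,245:345],None,fx=8,fy=8,interpolation=cv2.INTER_CUBIC))
E
```

```text
(no output)
```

View pics/t2.png

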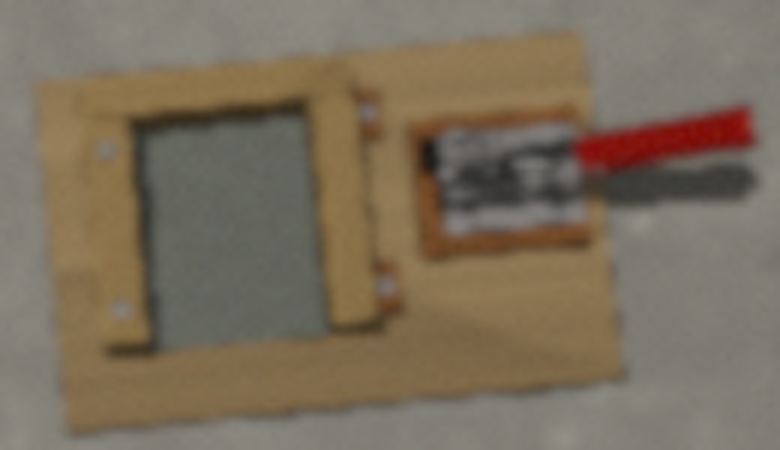

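View pics/s2.png

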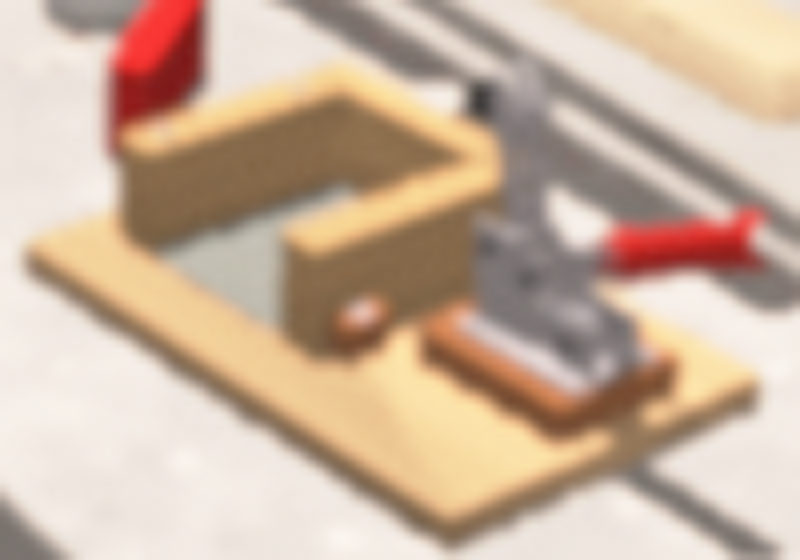

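```bash
cat > h.py <<'E'
from plant import *
import numpy as np, cv2
from scipy.spatial.transform import Rotation as R
from scipy.optimize import least_squares
def cam(n):
    c=camera_info(n); q=c["attitude"]; return c["camera_matrix"],c["distortion"],c["origin"],R.from_quat([q[1],q[2],q[3],q[0]]).as_matrix()
def proj(n,P):
    K,D,o,M=cam(n); r=M.T
    return cv2.projectPoints(np.asarray(P,float).reshape(-1,3),cv2.Rodrigues(r)[0],-r@o,K,D)[0].reshape(-1,2)
def back(n,uv,z):
    K,D,o,M=cam(n); u=cv2.undistortPoints(np.asarray(uv,float).reshape(-1,1,2),K,D).reshape(-1,2)
    d=np.c_[u,np.ones(len(u))]@M.T; return o+d*((z-o[2])/d[:,2])[:,None]
def j2w(p,P):
    c,s=np.cos(p[2]),np.sin(p[2]); P=np.asarray(P,float).reshape(-1,3)
    return np.c_[p[0]+c*P[:,0]-s*P[:,1],p[1]+s*P[:,0]+c*P[:,1],P[:,2]]
E
cat > fit.py <<'E'
from h import *
up=lambda L,f,o:(np.array(L)+.5)/f-.5+np.array(o)
W=np.array
tw=up([(104,344),(151,344),(331,328),(379,323)],6,(240,180)); wt=[(-50,60,60),(-50,40,60),(-50,-40,60),(-50,-60,60)]
tb=up([(38,82),(70,433),(625,378),(583,33)],6,(240,180))
sw=up([(122,132),(148,156),(287,238),(322,254),(322,352),(150,248)],8,(245,205)); ws=[(-50,60,60),(-50,40,60),(-50,-40,60),(-50,-60,60),(-50,-60,15),(-50,40,15)]
sb=up([(25,245),(450,525),(757,382)],8,(245,205))
def res(p):
    a,b=p[3],p[4]; B=lambda i,j:(a+160*i,b+250*j,15)
    return np.r_[proj("top",j2w(p,W(wt)/1e3))-tw,proj("top",j2w(p,W([B(1,1),B(0,1),B(0,0),B(1,0)])/1e3))-tb,
      proj("side",j2w(p,W(ws)/1e3))-sw,proj("side",j2w(p,W([B(0,1),B(0,0),B(1,0)])/1e3))-sb].ravel()
s=least_squares(res,[.35,0,0,-80,-170],x_scale=[.01,.01,.01,1,1],loss="soft_l1"); p=s.x
print(p.round(4)); print(res(p).reshape(-1,2).round(1).tolist())
np.save("jig.npy",p[:3])
for k,v in dict(seat=(-59,0,37.5),grip=(10,-201,104),lock=(10,-104,172.5)).items(): print(k,j2w(p,W(v)/1e3).round(4))
print(back("top",[352.9,204.4],.1),back("top",[[161.8,225.9]],.045))
E
python3 fit.py; python3 - <<'E'
import cv2,numpy as np
a=cv2.imread("pics/top0.png")[208:244,130:196]; b=cv2.imread("pics/side0.png")[188:220,217:249]
r=lambda i:cv2.resize(i,None,fx=8,fy=8,interpolation=cv2.INTER_CUBIC)
a,b=r(a),r(b);print(a.shape,b.shape)
m=np.zeros((288,528+256,3),np.uint8); m[:,:528]=a; m[:256,528:]=b; cv2.imwrite("pics/b.png",m)
E
```

```text
[ 5.011000e-01  3.500000e-03  8.190000e-02 -8.307130e+01 -1.701475e+02]
[[-0.0, 0.3], [-0.1, -0.4], [0.7, -0.6], [0.4, -0.5], [-0.3, -0.0], [-0.3, 0.4], [0.6, 0.7], [0.8, -0.3], [-0.2, 0.2], [0.4, -0.5], [-0.5, -1.1], [-0.5, -0.5], [-1.0, 0.6], [-0.0, 0.8], [-0.3, -0.7], [-0.2, -0.9], [1.2, -1.1]]
seat [[ 0.4423 -0.0014  0.0375]]
grip [[ 0.5275 -0.1961  0.104 ]]
lock [[ 0.5196 -0.0994  0.1725]]
[[ 0.52235439 -0.18488964  0.1       ]] [[0.48108763 0.30712515 0.045     ]]
(288, 528, 3) (256, 256, 3)
```

View pics/b.png

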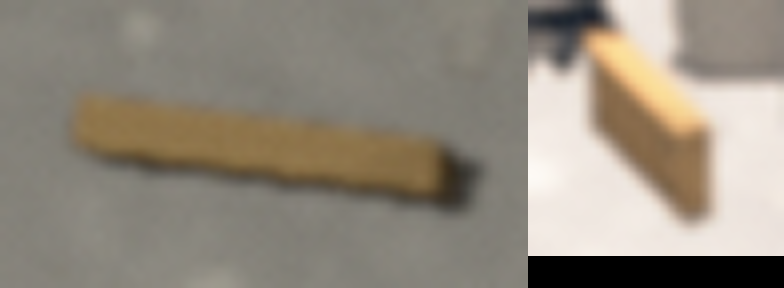

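Emit:
play_rows:
  linear:
    - [0.016,-0.0475,0]
    - [0.016,-0.0475,0]
    - [0.016,-0.0475,0]
    - [0.016,-0.0475,0]
    - [0.016,-0.0475,0]
    - [0.016,-0.0475,0]
    - [0.016,-0.0475,0]
    - [0.016,-0.0475,0]
  turn: [-3.75,-3.75,-3.75,-3.75,-3.75,-3.75,-3.75,-3.75]

```text
time: 2.0
tool_pos: [0.3967, 0.183, 0.2316]
tool_rot: [0.0, 0.466, 0.885, 0.0]
contact_force: [0.2, 0.5, 0.0]
gripper_width: 1.004
grasp_force: 0.0
```

Emit:
play_rows:
  linear:
    - [0.016,-0.0475,0]
    - [0.016,-0.0475,0]
    - [0.016,-0.0475,0]
    - [0.016,-0.0475,0]
    - [0.016,-0.0475,0]
    - [0.016,-0.0475,0]
    - [0.016,-0.0475,0]
    - [0.016,-0.0475,0]
  turn: [-3.75,-3.75,-3.75,-3.75,-3.75,-3.75,-3.75,-3.75]

```text
time: 3.0
tool_pos: [0.5247, -0.1973, 0.2315]
tool_rot: [0.0, 0.679, 0.734, 0.0]
contact_force: [1.1, 1.0, 0.4]
gripper_width: 0.998
grasp_force: 0.0
```

```bash
python3 - <<'E'
from h import *
up=lambda L,o:(np.array(L)+.5)/8-.5+np.array(o)
t=up([(78,97),(440,141),(440,194),(76,146)],(130,208)); s=up([(588-528,42),(618-528,32),(708-528,122),(686-528,140)],(217,188))
print(back("top",t,.045).round(4)); print(back("side",s,.045).round(4))
def res(p):
    f=lambda a,b:j2w(p,[a/1e3,b/1e3,.045])
    T=[f(9,60),f(9,-60),f(-9,-60),f(-9,60)]; S=[f(-9,60),f(9,60),f(9,-60),f(-9,-60)]
    return np.r_[proj("top",T)-t,proj("side",S)-s].ravel()
r=least_squares(res,[.48,.3,-.1],x_scale=[.01,.01,.01],loss="soft_l1");print(r.x.round(4),res(r.x).reshape(-1,2).round(1).tolist())
# improve jig: fix base -80,-170
import fit
g=lambda p:fit.res(np.r_[p,-80,-170]); q=least_squares(g,fit.p[:3],x_scale=[.01]*3,loss="soft_l1").x; print("jig",q.round(4)); np.save("jig.npy",q)
S=state();print(S["time"],S["tool_pos"],S["tool_rot"])
E
```

```text
[[0.4982 0.3659 0.045 ]
 [0.4822 0.248  0.045 ]
 [0.4648 0.2478 0.045 ]
 [0.4821 0.3661 0.045 ]]
[[0.4787 0.3618 0.045 ]
 [0.4968 0.3658 0.045 ]
 [0.4802 0.2496 0.045 ]
 [0.4621 0.2372 0.045 ]]
[ 0.4816  0.3067 -0.1341] [[0.3, -0.1], [0.7, -0.1], [-0.3, 0.1], [-0.5, 0.5], [-0.2, -0.6], [0.5, -0.0], [1.0, 0.2], [-0.9, -1.2]]
[ 5.011000e-01  3.500000e-03  8.190000e-02 -8.307130e+01 -1.701475e+02]
[[-0.0, 0.3], [-0.1, -0.4], [0.7, -0.6], [0.4, -0.5], [-0.3, -0.0], [-0.3, 0.4], [0.6, 0.7], [0.8, -0.3], [-0.2, 0.2], [0.4, -0.5], [-0.5, -1.1], [-0.5, -0.5], [-1.0, 0.6], [-0.0, 0.8], [-0.3, -0.7], [-0.2, -0.9], [1.2, -1.1]]
seat [[ 0.4423 -0.0014  0.0375]]
grip [[ 0.5275 -0.1961  0.104 ]]
lock [[ 0.5196 -0.0994  0.1725]]
[[ 0.52235439 -0.18488964  0.1       ]] [[0.48108763 0.30712515 0.045     ]]
jig [0.4999 0.0032 0.0787]
3.0 [ 0.52473669 -0.19727543  0.2315061 ] [2.29147853e-04 6.79252693e-01 7.33904420e-01 1.69113492e-04]
```

Emit:
play_rows:
  linear:
    - [0.001,0.001,-0.04]
    - [0,0,-0.04]
    - [0,0,-0.04]
    - [0,0,-0.02]
    - [0,0,-0.008]
  turn: [0,0,0,0,0]

```text
time: 3.62
tool_pos: [0.525, -0.1943, 0.0825]
tool_rot: [-0.001, 0.678, 0.735, -0.0]
contact_force: [-0.1, -0.1, 0.3]
gripper_width: 1.002
grasp_force: 0.0
```

Emit:
play_rows:
  linear:
    - [0,0,0]
    - [0,0,0]
    - [0,0,0]
    - [0,0,0]
    - [0,0,0]
  turn: [0,0,0,0,0]
  hand: 0.0

```text
time: 4.25
tool_pos: [0.5264, -0.195, 0.0844]
tool_rot: [0.001, 0.678, 0.735, 0.001]
contact_force: [1.9, -0.2, 2.3]
gripper_width: 0.197
grasp_force: 58.4
```

Emit:
play_rows:
  linear:
    - [0,0,0.0035]
    - [0,0,0.0035]
    - [-0.0003,0.0035,0.0075]
    - [-0.0003,0.0035,0.0075]
    - [-0.0005,0.006,0.0075]
    - [-0.0005,0.006,0.0075]
    - [-0.0005,0.007,0.006]
    - [-0.0006,0.007,0.006]
  turn: [0,0,0,0,0,0,0,0]

```text
time: 5.25
tool_pos: [0.5231, -0.1611, 0.1314]
tool_rot: [0.001, 0.678, 0.735, 0.001]
contact_force: [5.2, 3.5, -8.1]
gripper_width: 0.194
grasp_force: 58.6
```

Emit:
play_rows:
  linear:
    - [-0.0006,0.008,0.005]
    - [-0.0006,0.008,0.005]
    - [-0.0006,0.008,0.003]
    - [-0.0006,0.008,0.003]
    - [-0.0006,0.008,0.0017]
    - [-0.0006,0.008,0.0017]
  turn: [0,0,0,0,0,0]

```text
time: 6.0
tool_pos: [0.5191, -0.1137, 0.1493]
tool_rot: [0.001, 0.678, 0.735, -0.0]
contact_force: [11.1, -4.8, -14.8]
gripper_width: 0.164
grasp_force: 60.9
```

```bash
python3 - <<'E'
from h import *
a=grab_frame("side")[:,:,::-1]
cv2.imwrite("pics/s3.png",cv2.resize(a[180:280,245:365],None,fx=5,fy=5,interpolation=cv2.INTER_CUBIC))
E
```

```text
(no output)
```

View pics/s3.png

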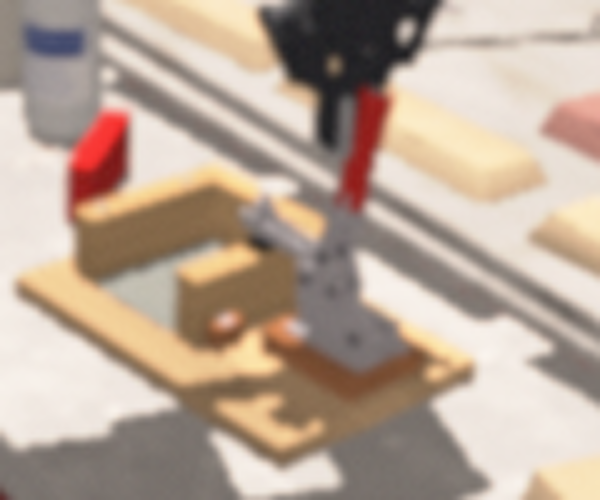

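Emit:
play_rows:
  linear:
    - [0,0,0]
    - [0,0,0]
    - [0.0005,-0.01,0.003]
    - [0.001,-0.02,0.005]
    - [0.001,-0.02,0.005]
    - [0.0005,-0.01,0.002]
  turn: [0,0,0,0,0,0]
  hand: 0.06

```text
time: 6.8
tool_pos: [0.5224, -0.1757, 0.1676]
tool_rot: [0.001, 0.679, 0.734, 0.0]
contact_force: [0.1, 0.4, -0.2]
gripper_width: 0.7
grasp_force: 0.0
```

Emit:
play_rows:
  linear:
    - [0,0,0]
    - [0,0,0]
    - [0,0,0]
    - [0,0,0]
    - [0,0,0]
  turn: [0,0,0,0,0]
  hand: 0.0

```text
time: 7.42
tool_pos: [0.522, -0.1733, 0.1666]
tool_rot: [-0.0, 0.678, 0.735, -0.0]
contact_force: [0.1, -0.1, 0.2]
gripper_width: 0.002
grasp_force: 0.0
```

Emit:
play_rows:
  linear:
    - [-0.001,0.012,0]
    - [-0.001,0.012,0]
    - [0,0.008,0]
    - [0,0.006,0]
    - [0,0.006,0]
    - [0,0.003,0]
  turn: [0,0,0,0,0,0]

```text
time: 8.18
tool_pos: [0.5197, -0.1257, 0.1661]
tool_rot: [-0.001, 0.678, 0.735, 0.0]
contact_force: [0.2, -0.5, -0.2]
gripper_width: -0.001
grasp_force: 0.0
```

Emit:
play_rows:
  linear:
    - [0,0.002,0]
    - [0,0.002,0]
    - [0,0.002,0]
  turn: [0,0,0]

```text
time: 8.55
tool_pos: [0.5199, -0.121, 0.1665]
tool_rot: [0.0, 0.678, 0.735, -0.001]
contact_force: [0.6, -4.0, -1.3]
gripper_width: -0.0
grasp_force: 2.0
```

```bash
python3 - <<'E'
from h import *
a=grab_frame("side")[:,:,::-1]
cv2.imwrite("pics/s4.png",cv2.resize(a[180:280,245:365],None,fx=5,fy=5,interpolation=cv2.INTER_CUBIC))
E
```

```text
(no output)
```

View pics/s4.png

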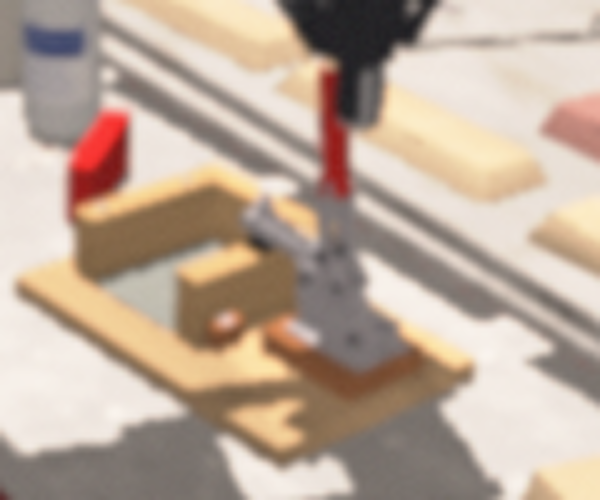

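Emit:
play_rows:
  linear:
    - [0,0.003,0]
    - [0,0.003,0]
    - [0,0.002,0]
  turn: [0,0,0]

```text
time: 8.98
tool_pos: [0.52, -0.1182, 0.1666]
tool_rot: [0.005, 0.679, 0.734, -0.005]
contact_force: [0.7, -22.1, -4.8]
gripper_width: 0.001
grasp_force: 10.7
```

Emit:
play_rows:
  linear:
    - [0,-0.015,0]
    - [0,-0.015,0.01]
    - [0,-0.01,0.04]
    - [0,0,0.045]
  turn: [0,0,0,0]

```text
time: 9.48
tool_pos: [0.5197, -0.153, 0.2628]
tool_rot: [-0.001, 0.679, 0.734, 0.0]
contact_force: [0.2, -0.8, 0.8]
gripper_width: -0.001
grasp_force: 0.0
```

```bash
python3 - <<'E'
from h import *
a=grab_frame("side")[:,:,::-1]; grab_frame("top")
cv2.imwrite("pics/s5.png",cv2.resize(a[180:280,215:335],None,fx=5,fy=5,interpolation=cv2.INTER_CUBIC))
for c,t in (("side","spirit_bottle"),("top","spirit_bottle"),("top","end_board"),("side","loose_wall")):
    for d in trace(c,t)[:1]:
        v,u=np.nonzero(d["region"]); print(c,t,d["p"],d["location"],u.min(),u.max(),v.min(),v.max())
        if c=="side" and t[0]=="s": print(back("side",[[u[v==v.max()].mean(),v.max()]],0))
        if c=="top": print(back("top",[d["location"]],.159 if t[0]=="s" else .045))
E
```

```text
side spirit_bottle 0.56 [253.2, 186.3] 249 265 165 208
[[0.56396156 0.26274606 0.        ]]
top spirit_bottle 0.7 [164.7, 185.4] 151 181 170 200
[[0.56419389 0.27853701 0.159     ]]
top end_board 0.72 [162.9, 228.4] 139 187 221 233
[[0.47447615 0.30414848 0.045     ]]
side loose_wall 0.66 [288.8, 239.6] 279 304 229 249
```

View pics/s5.png

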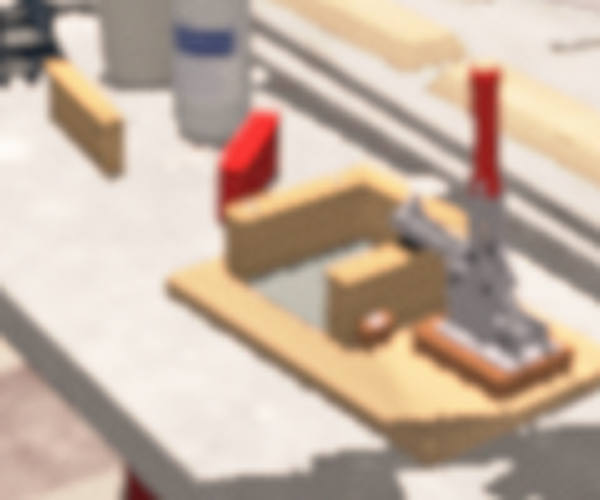

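Emit:
play_rows:
  linear:
    - [-0.005,0.0575,0]
    - [-0.005,0.0575,0]
    - [-0.005,0.0575,0]
    - [-0.005,0.0575,0]
    - [-0.005,0.0575,0]
    - [-0.005,0.0575,-0.02]
    - [-0.005,0.0575,-0.04]
    - [-0.004,0.0575,-0.04]
  turn: [-1.5,-1.5,-1.5,-1.5,-1.5,-1.5,-1.5,-1.7]
  hand: 0.05

```text
time: 10.78
tool_pos: [0.4807, 0.2964, 0.1681]
tool_rot: [-0.0, 0.753, 0.658, -0.001]
contact_force: [0.3, 0.1, 0.1]
gripper_width: 0.584
grasp_force: 0.0
```

Emit:
play_rows:
  linear:
    - [0,0,-0.04]
    - [0,0,-0.04]
    - [0,0,-0.04]
    - [0,0,-0.018]
    - [0,0,-0.008]
    - [0,0,0]
  turn: [0,0,0,0,0,0]

```text
time: 11.52
tool_pos: [0.4824, 0.295, 0.0249]
tool_rot: [0.0, 0.753, 0.658, 0.0]
contact_force: [-0.4, 0.5, 0.7]
gripper_width: 0.582
grasp_force: 0.0
```

Emit:
play_rows:
  linear:
    - [0,0,0]
    - [0,0,0]
    - [0,0,0]
    - [0,0,0]
  turn: [0,0,0,0]
  hand: 0.0

```text
time: 12.02
tool_pos: [0.4833, 0.2953, 0.0262]
tool_rot: [0.0, 0.753, 0.659, 0.001]
contact_force: [-0.0, 0.1, 6.0]
gripper_width: 0.198
grasp_force: 59.8
```

Emit:
play_rows:
  linear:
    - [0,0,0]
    - [0,0,0]
    - [0,0,0]
    - [0.0005,0.006,-0.005]
    - [0,0.005,-0.005]
    - [0,0,0]
  turn: [0,0,0,0,0,0]
  hand: 0.05

```text
time: 12.78
tool_pos: [0.4819, 0.306, 0.0136]
tool_rot: [-0.0, 0.752, 0.659, -0.001]
contact_force: [0.2, 0.2, -0.6]
gripper_width: 0.586
grasp_force: 0.0
```

Emit:
play_rows:
  linear:
    - [0,0,0]
    - [0,0,0]
    - [0,0,0]
    - [0,0,0]
  turn: [0,0,0,0]
  hand: 0.0

```text
time: 13.28
tool_pos: [0.4829, 0.3059, 0.0148]
tool_rot: [0.0, 0.753, 0.658, 0.0]
contact_force: [0.4, 0.6, 1.9]
gripper_width: 0.203
grasp_force: 59.5
```

Emit:
play_rows:
  linear:
    - [0,0,0.03]
    - [0,0,0.05]
  turn: [0,0]

```text
time: 13.52
tool_pos: [0.4802, 0.3047, 0.0923]
tool_rot: [-0.001, 0.753, 0.658, -0.003]
contact_force: [0.5, 0.3, 0.3]
gripper_width: 0.2
grasp_force: 59.2
```

Emit:
play_rows:
  linear:
    - [-0.0098,-0.0386,0]
    - [-0.0098,-0.0386,0]
    - [-0.0098,-0.0386,0]
    - [-0.0098,-0.0386,0]
    - [-0.0098,-0.0386,0]
    - [-0.0098,-0.0386,0]
    - [-0.0098,-0.0386,0]
    - [-0.0098,-0.0386,0]
  turn: [1.5,1.5,1.5,1.5,1.5,1.6,1.6,1.6]

```text
time: 14.52
tool_pos: [0.4032, -0.004, 0.0941]
tool_rot: [-0.0, 0.677, 0.736, -0.0]
contact_force: [0.0, -0.3, -0.5]
gripper_width: 0.198
grasp_force: 59.2
```

Emit:
play_rows:
  linear:
    - [0,0,-0.03]
    - [0,0,-0.015]
    - [0,0,0]
  turn: [0,0,0]

```text
time: 14.9
tool_pos: [0.4026, -0.0024, 0.0478]
tool_rot: [-0.002, 0.678, 0.736, -0.001]
contact_force: [0.7, 0.8, -0.9]
gripper_width: 0.203
grasp_force: 59.2
```

```bash
python3 - <<'E'
from h import *
a=grab_frame("side")[:,:,::-1]; b=grab_frame("top")[:,:,::-1]
r=lambda i:cv2.resize(i,(400,400),interpolation=cv2.INTER_CUBIC)
cv2.imwrite("pics/m6.png",np.hstack([r(a[195:275,250:330]),r(b[182:262,240:320])]))
s=state(); print(s["tool_pos"],s["tool_rot"],s["time"],s["contact_force"],s["ft_torque"])
E
```

```text
[ 0.40438087 -0.00259341  0.04976434] [-1.02470456e-06  6.77338481e-01  7.35671518e-01  1.86115888e-05] 15.0 [-0.12977355  0.40188663 -0.86548253] [-0.05854716 -0.05601624  0.01499385]
```

View pics/m6.png

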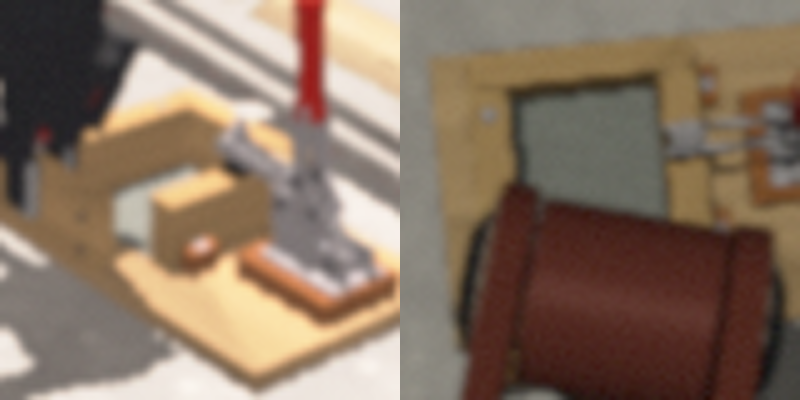

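Emit:
play_rows:
  linear:
    - [0.012,0,0]
    - [0.012,0,0]
    - [0.005,0,-0.005]
    - [0,0,-0.008]
    - [0,0,-0.004]
    - [0,0,0]
    - [0,0,0]
  turn: [0,0,0,0,0,0,0]

```text
time: 15.88
tool_pos: [0.4331, -0.003, 0.0325]
tool_rot: [0.0, 0.678, 0.735, 0.0]
contact_force: [-0.1, 0.3, -1.2]
gripper_width: 0.204
grasp_force: 59.2
```

Emit:
play_rows:
  linear:
    - [0,0,-0.001]
    - [0,0,0]
    - [0,0,0]
  turn: [0,0,0]

```text
time: 16.25
tool_pos: [0.4332, -0.003, 0.0316]
tool_rot: [0.0, 0.678, 0.735, 0.0]
contact_force: [0.2, -0.2, -1.9]
gripper_width: 0.202
grasp_force: 59.2
```

Emit:
play_rows:
  linear:
    - [0,0,-0.0007]
    - [0,0,0]
    - [0,0,0]
  turn: [0,0,0]

```text
time: 16.62
tool_pos: [0.4331, -0.0029, 0.0307]
tool_rot: [-0.0, 0.678, 0.735, -0.0]
contact_force: [0.3, -0.2, -1.2]
gripper_width: 0.199
grasp_force: 59.2
```

Emit:
play_rows:
  linear:
    - [0,0,-0.0006]
    - [0,0,0]
    - [0,0,0]
  turn: [0,0,0]

```text
time: 17.0
tool_pos: [0.4331, -0.003, 0.0301]
tool_rot: [-0.0, 0.678, 0.735, -0.0]
contact_force: [0.5, 0.4, -1.0]
gripper_width: 0.205
grasp_force: 59.2
```

Emit:
play_rows:
  linear:
    - [0,0,-0.0005]
    - [0,0,0]
    - [0,0,0]
  turn: [0,0,0]

```text
time: 17.38
tool_pos: [0.4332, -0.003, 0.0298]
tool_rot: [0.0, 0.678, 0.735, 0.0]
contact_force: [-0.0, -0.6, -0.0]
gripper_width: 0.2
grasp_force: 59.5
```

Emit:
play_rows:
  linear:
    - [0.001,0.0001,0]
    - [0.001,0.0001,0]
    - [0.001,0.0001,0]
    - [0,0,0]
    - [0,0,0]
  turn: [0,0,0,0,0]

```text
time: 18.0
tool_pos: [0.4364, -0.0027, 0.0298]
tool_rot: [0.0, 0.678, 0.735, 0.0]
contact_force: [0.4, -0.0, 1.1]
gripper_width: 0.203
grasp_force: 59.5
```

Emit:
play_rows:
  linear:
    - [0.0005,0,0]
    - [0.0005,0,0]
    - [0,0,0]
  turn: [0,0,0]

```text
time: 18.38
tool_pos: [0.4372, -0.0027, 0.0298]
tool_rot: [-0.0, 0.678, 0.735, -0.0]
contact_force: [-1.5, -0.6, 3.4]
gripper_width: 0.199
grasp_force: 59.6
```

Emit:
play_rows:
  linear:
    - [0.0005,0,0]
    - [0.0005,0,0]
    - [0,0,0]
  turn: [0,0,0]

```text
time: 18.75
tool_pos: [0.4382, -0.0027, 0.0298]
tool_rot: [0.0, 0.678, 0.735, 0.0]
contact_force: [-1.3, 0.7, 4.2]
gripper_width: 0.198
grasp_force: 59.8
```

Emit:
play_rows:
  linear:
    - [0.0005,0,0.0003]
    - [0.0005,0,0]
    - [0,0,0]
  turn: [0,0,0]

```text
time: 19.12
tool_pos: [0.4391, -0.0026, 0.0298]
tool_rot: [0.0, 0.678, 0.735, 0.0]
contact_force: [-0.5, 0.0, -0.8]
gripper_width: 0.202
grasp_force: 59.4
```

Emit:
play_rows:
  linear:
    - [0.0005,0.0001,0]
    - [0,0,0]
  turn: [0,0]

```text
time: 19.38
tool_pos: [0.4396, -0.0025, 0.0298]
tool_rot: [-0.0, 0.678, 0.735, 0.0]
contact_force: [-0.1, -0.4, -1.0]
gripper_width: 0.201
grasp_force: 59.4
```

Emit:
play_rows:
  linear:
    - [0.0005,0,0]
    - [0,0,0]
  turn: [0,0]

```text
time: 19.62
tool_pos: [0.4401, -0.0026, 0.0299]
tool_rot: [-0.0, 0.678, 0.735, -0.0]
contact_force: [0.5, 0.4, -2.5]
gripper_width: 0.205
grasp_force: 59.4
```

Emit:
play_rows:
  linear:
    - [0.0005,0,0]
    - [0,0,0]
  turn: [0,0]

```text
time: 19.88
tool_pos: [0.4407, -0.0025, 0.03]
tool_rot: [-0.0, 0.678, 0.735, 0.0]
contact_force: [-0.3, 0.1, -1.3]
gripper_width: 0.198
grasp_force: 59.4
```

Emit:
play_rows:
  linear:
    - [0.0005,0,0]
    - [0,0,0]
  turn: [0,0]

```text
time: 20.12
tool_pos: [0.4412, -0.0026, 0.03]
tool_rot: [0.0, 0.678, 0.735, -0.0]
contact_force: [-0.3, -0.2, -1.4]
gripper_width: 0.201
grasp_force: 59.4
```

Emit:
play_rows:
  linear:
    - [0.0005,0,0]
    - [0,0,0]
  turn: [0,0]

```text
time: 20.38
tool_pos: [0.4417, -0.0026, 0.03]
tool_rot: [0.0, 0.678, 0.735, 0.0]
contact_force: [0.1, -0.4, -1.5]
gripper_width: 0.201
grasp_force: 59.2
```

Emit:
play_rows:
  linear:
    - [0.0005,0,0]
    - [0,0,0]
  turn: [0,0]

```text
time: 20.62
tool_pos: [0.4418, -0.0025, 0.0299]
tool_rot: [-0.0, 0.678, 0.735, -0.0]
contact_force: [-0.5, -0.6, -0.1]
gripper_width: 0.2
grasp_force: 59.3
```

Emit:
play_rows:
  linear:
    - [0.0004,0,0]
    - [0,0,0]
  turn: [0,0]

```text
time: 20.88
tool_pos: [0.4418, -0.0026, 0.0298]
tool_rot: [-0.001, 0.678, 0.735, -0.001]
contact_force: [-5.4, 0.2, 2.4]
gripper_width: 0.198
grasp_force: 59.6
```

Emit:
play_rows:
  linear:
    - [0.0004,0,0]
    - [0,0,0]
  turn: [0,0]

```text
time: 21.12
tool_pos: [0.4418, -0.0025, 0.0298]
tool_rot: [-0.001, 0.678, 0.735, -0.001]
contact_force: [-6.3, -0.2, 4.0]
gripper_width: 0.202
grasp_force: 60.0
```

```bash
python3 -c "
from plant import *
s=state();print(s['contact_force'],s['ft_torque'],s['tool_pos'])"
```

```text
[-6.28318913 -0.20726973  3.96702292] [0.02978832 0.98230863 0.09240227] [ 0.4418247  -0.00254364  0.02977451]
```

Emit:
play_rows:
  linear:
    - [0.0003,0,0]
    - [0,0,0]
  turn: [0,0]

```text
time: 21.38
tool_pos: [0.4418, -0.0025, 0.0298]
tool_rot: [-0.001, 0.678, 0.735, -0.001]
contact_force: [-7.3, -0.5, 4.3]
gripper_width: 0.203
grasp_force: 60.2
```

Emit:
play_rows:
  linear:
    - [0.0003,0,0]
    - [0,0,0]
  turn: [0,0]

```text
time: 21.62
tool_pos: [0.4418, -0.0025, 0.0298]
tool_rot: [-0.002, 0.678, 0.735, -0.002]
contact_force: [-10.2, -0.6, 6.0]
gripper_width: 0.198
grasp_force: 60.4
```

```bash
python3 -c "
from plant import *
s=state();print(s['contact_force'],s['ft_torque'],s['tool_pos'])"
```

```text
[-10.18574056  -0.57387008   5.99285968] [-0.08394736  1.40273805  0.04112751] [ 0.44179699 -0.00253572  0.02977645]
```

Emit:
play_rows:
  linear:
    - [0.0003,0,0.0002]
    - [0,0,0]
  turn: [0,0]

```text
time: 21.88
tool_pos: [0.4418, -0.0025, 0.0298]
tool_rot: [-0.002, 0.678, 0.735, -0.002]
contact_force: [-11.0, -0.7, 6.7]
gripper_width: 0.202
grasp_force: 60.3
```

Emit:
play_rows:
  linear:
    - [0.0003,0,0]
    - [0,0,0]
    - [0,0,0]
  turn: [0,0,0]

```text
time: 22.25
tool_pos: [0.4418, -0.0025, 0.0298]
tool_rot: [-0.002, 0.678, 0.736, -0.002]
contact_force: [-12.0, -0.8, 7.4]
gripper_width: 0.199
grasp_force: 60.5
```

```bash
python3 - <<'E'
from h import *
a=grab_frame("side")[:,:,::-1]
s=state();print(s['time'],s['contact_force'],s['ft_torque'],s['tool_pos'])
cv2.imwrite("pics/s7.png",cv2.resize(a[195:275,245:345],None,fx=7,fy=7,interpolation=cv2.INTER_CUBIC))
E
```

```text
22.3 [-11.12251016  -1.06776771   7.90541387] [-0.0999759   1.73351913  0.05468229] [ 0.44177802 -0.00253165  0.02978231]
```

View pics/s7.png

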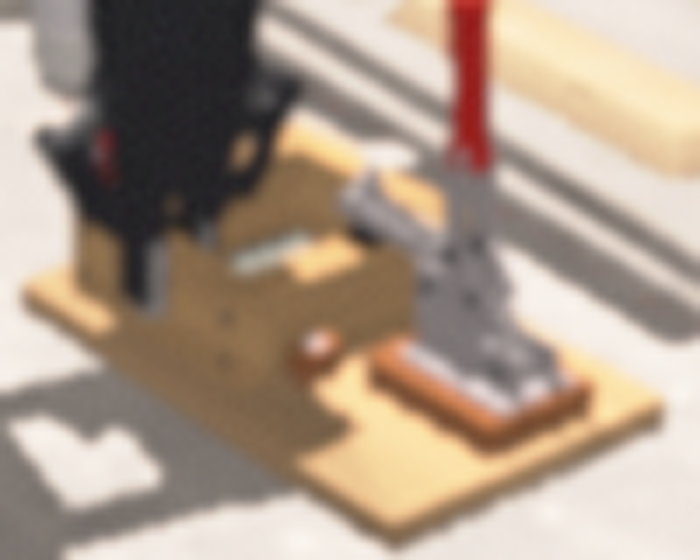

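Emit:
play_rows:
  linear:
    - [0.0003,0,0.0002]
    - [0.0003,0,0.0002]
    - [0,0,0]
    - [0,0,0]
  turn: [0,0,0,0]

```text
time: 22.8
tool_pos: [0.4417, -0.0025, 0.0298]
tool_rot: [-0.003, 0.678, 0.735, -0.003]
contact_force: [-12.9, -1.0, 7.7]
gripper_width: 0.202
grasp_force: 60.4
```

```bash
python3 - <<'E'
from h import *
s=state();print(s['contact_force'],s['ft_torque'],s['tool_pos'],s['tool_rot'])
p=np.load("jig.npy")
for e in (-68,-50): print(((proj("side",j2w(p,np.array([(e,60,60),(e,60,15),(e,-60,60),(e,-60,15),(-68,-60,15)])/1e3))-[245,195]+.5)*7).round())
E
```

```text
[-12.94112331  -1.01709161   7.7075215 ] [-0.19925901  1.87357229  0.07884149] [ 0.44173368 -0.00253168  0.02979825] [-0.00296128  0.67751574  0.73549709 -0.00277361]
[[ 71. 198.]
 [ 71. 288.]
 [243. 303.]
 [240. 397.]
 [240. 397.]]
[[104. 188.]
 [103. 277.]
 [276. 290.]
 [273. 384.]
 [240. 397.]]
```

```bash
python3 - <<'E'
import cv2,numpy as np
a=cv2.imread("pics/s7.png").astype(int); b=cv2.imread("pics/s2.png").astype(int)
for r in (215,240,265): print("L",r,a[r,40:120:4,1].tolist())
for r in (330,350,370): print("R",r,a[r,200:320:5,1].tolist())
# wall outer-left edge in first picture (8x, row offset 205): rows at same image height
for r in (160,190,215): print("W",r,b[r,90:170:4,1].tolist())
E
```

```text
L 215 [229, 230, 231, 231, 232, 227, 221, 197, 169, 129, 93, 66, 48, 43, 39, 36, 34, 34, 36, 37]
L 240 [233, 232, 232, 233, 233, 229, 225, 205, 181, 149, 125, 112, 107, 109, 108, 105, 98, 89, 79, 66]
L 265 [229, 228, 227, 225, 224, 219, 212, 192, 170, 141, 120, 108, 106, 107, 110, 112, 111, 106, 100, 87]
R 330 [110, 111, 110, 109, 109, 107, 107, 109, 113, 113, 113, 113, 112, 111, 109, 107, 104, 103, 102, 100, 101, 107, 115, 126]
R 350 [104, 104, 105, 104, 104, 103, 106, 110, 111, 113, 114, 114, 114, 112, 109, 106, 99, 91, 86, 83, 92, 114, 138, 156]
R 370 [102, 103, 103, 101, 98, 98, 99, 102, 105, 107, 107, 106, 107, 106, 103, 99, 94, 88, 83, 77, 74, 74, 73, 78]
W 160 [232, 231, 229, 216, 201, 175, 155, 132, 119, 111, 111, 112, 114, 117, 120, 122, 122, 120, 118, 115]
W 190 [238, 239, 239, 238, 237, 225, 209, 180, 155, 129, 115, 105, 104, 102, 103, 104, 104, 104, 103, 103]
W 215 [223, 224, 224, 222, 218, 204, 186, 161, 142, 120, 109, 100, 100, 100, 100, 100, 100, 101, 102, 102]
```

```bash
python3 -c "
from plant import *
print(job_done()); s=state(); print(s['time'],s['contact_force'])"
```

```text
the job is handed in; nothing more can be done
None
the job is handed in; nothing more can be done
```

The clamp handle is over to its stop with the foot on the loose wall. The end board is at the seat, pressed on both wall ends with about 13 N in all, and the job was handed in at about 23 s while still pressing; no verdict came back.

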